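# Walk an oak blank square to the fence

### The job

Push the heavy oak blank across the bench by its corners, one end and then the other as needed, until its plain long side lies flat against the fixed wooden fence, on the side it starts from, along its whole length, with neither end hanging past the fence, and leave it there. The dark glue block on the blank's other long side has not set, so keep the robot off it; only push the blank, never lift or tip it, and do not disturb the other things on the bench.

Things in the scene. Friction and masses are not known exactly. Their poses are not given: they have to be found in the camera images.
- blank: Loose oak block, 0.6 to 0.95 kg, pale with two thin darker lines round it: 75 mm (x) by 200 mm (y) by 60 mm high (z), too wide to grasp; 3 to 7 N slides it. Origin at the centre of its underside, on the bench. Its +x face (plain long side) must meet the fence; its -x face carries the glue block. It starts clear of the fence, turned 0.4 to 1.1 rad anticlockwise (from above) out of square.
- glue_block: Dark block glued to the middle of the blank's -x long side; the robot must not touch it. It sticks out 30 mm, is 90 mm wide (blank y -45 to +45 mm) and spans 7.5 to 52.5 mm above the bench. The bare wood at each end of that side, 45 to 100 mm from the blank's middle, is free for pushing. Pushed near one end, the blank turns about a point some 50 mm beyond its middle. Same frame as the blank.
- face_left (a point): Point on the blank's +x face, 5 mm in from its +y end, 10 mm above the bench: blank frame (37.5, 95, 10) mm.
- face_right (a point): Point on the blank's +x face, 5 mm in from its -y end, 10 mm above the bench: blank frame (37.5, -95, 10) mm.
- fence: Straight wooden bar fixed to the bench: 30 mm thick (x), 360 mm long (y), 45 mm high, with two low steel feet behind it. Origin at the centre of its underside, on the bench. The blank goes against its -x face, 15 mm from the origin. With the blank square against it, both frames are parallel and the blank's origin lies at fence x = -52.5 mm.
- vase: Loose turned wooden vase, 80 mm across, 116 mm high, standing behind the fence. Origin under its centre. Bystander.
- glue_bottle: Loose white glue bottle with an orange cap, 52 mm across, 110 mm high, on the robot's left beyond the chuck key. Origin under its centre. Bystander.
- sanding_pad: Loose dark sanding pad, 72 mm disc with a short shaft upward, 58 mm high, behind the fence near its robot-side end. Origin under its centre. Bystander.
- chuck_key: Loose steel T-shaped chuck key lying flat, 117 mm long with a 100 mm cross bar, 16 mm high. Origin on the bench near the middle of its shaft, shaft along its x, cross bar 48 mm out at +x. On the robot's left. Bystander.
- wax_jar: Loose amber wax jar, 64 mm across, 55 mm high, on the robot's left of the blank. Origin under its centre. Bystander.
- gouge: Loose bowl gouge lying along its x, 406 mm long, 29 mm high, far to the robot's left. Origin on the bench under the handle, 200 mm from the handle's end. Bystander.
- mallet: Loose wooden mallet lying down, handle along its x to -160 mm, round head 68 mm across at +60 mm, on the robot's right. Origin on the bench. Bystander.
There are look-alikes about, which are no part of the job. Leave any purple look-alike of the blank alone.

How it is judged (in metres and radians):
At the end, for the whole second after the job is handed in: The blank's plain long side is against the fence with a gap of no more than 4 mm at either end, neither end past the fence's ends, the blank flat on the bench and at rest (x of each of face_left, face_right in the frame of fence above -0.019 m and y of face_left in the frame of fence between 0 and 0.175 m and y of face_right in the frame of fence between -0.175 and 0 m and angle between blank's own z axis and vertical below 0.05 rad and linear speed of blank below 0.01 m/s); the robot touches nothing.
It fails at once if the robot touched the unset glue block (contact force between any of the fingers, the arm and glue_block above 0.5 N).
It fails at once if the blank was lifted or tipped (height (world z) of blank above 0.012 m or angle between blank's own z axis and vertical above 0.15 rad).
It fails at once if a bystander was shifted by more than 20 mm or knocked over (distance of any of vase, glue_bottle, sanding_pad, chuck_key, wax_jar, gouge, mallet from where it was at the start of the episode above 0.02 m or angle between any of vase, glue_bottle, sanding_pad, chuck_key, wax_jar, gouge, mallet's own z axis and vertical above 0.5 rad).
It also fails if it takes over 72 s, if anything falls off the work surface, if the arm or the gripper's body presses on something with over 40 N, if the wrist force passes 120 N, or if a joint passes its speed limit or range.

### The arm

A 7-joint arm with a two-finger parallel gripper is mounted at the origin on the work surface. World frame = base frame: x ahead of the robot, y to its left, z up, the work surface at z = 0. Lengths are in mm, angles in degrees, forces in N, time in s.
With the tool pointing down it reaches from about 425 to 950 mm from the base axis. Payload 4.7 kg.
Tool frame: the origin (TCP) lies at the very end of the fingers, on their centre line; the grasp point (between the pads) lies 19 mm behind it; z points along the fingers, y is the direction in which the jaws open and shut (so a half turn about z gives the same grasp; the last joint's range is limited). The gripper opens to 87 mm and grips with 3 to 60 N. Pads are 19 mm wide; open, the fingers measure 117 mm over their backs; the gripper's body (75 mm by 190 mm) begins 51 mm behind the grasp point.
Start: joints at [-75.281, 26.849, -2.785, 87.806, 1.381, 65.374, -4.715], TCP at [190.258, 647.651, 222.573] pointing down, gripper open.
Joint ranges: [-148.3, 148.3], [-19.14, 114.17], [-79.39, 73.82], [5.75, 140.21], [-59.74, 239.74], [12.07, 113.84], [-152.46, 152.46]. Speed limits (degrees/s): [147.25, 147.25, 180, 180, 180, 180, 180].

### API

Orientations are given as a 3x3 rotation matrix whose columns are the frame's x, y, z axes.
In Python, from cell import * gives the robot as it stands. Calls block until the motion is done:
- reach(position, orientation): joint-space move of the TCP to a pose.
- move_linear(position, rot=None, v=150): straight line of the TCP; rot=None keeps the orientation; v is the mean speed in mm/s.
- move_joints(angles): joint-space move.
- set_gripper(opening, grasp_force=None): opening from 0.0 (shut) to 1.0 (fully open); grasp_force is the grip in N (None keeps the last); returns when the fingers have stopped.
- dwell(seconds).
- inverse_kinematics(position, orientation): joint angles nearest the present ones, or None.
- observe(): the state.
- read_camera(name): name is "side" or "top"; returns a dict with "pixels" (420x560x3 uint8, red, green, blue), "z_map" (420x560 float32, mm along the optical axis (not along the pixel's ray), 0 where there is no reading), "fx", "fy", "cx", "cy" (pixels), "k1" (the pictures are not rectified: a ray, as slopes to the right and down, at radius r is drawn at 1 + k1 r^2 times it, then the intrinsics apply), "eye" and "attitude" of the camera in the world. Camera axes: x right, y down, z forward; pixel columns grow to the right and rows downward; lengths in mm; the calibration is good to about 2 mm. A picture is of the moment at which its call begins.
A pose or a line that the arm cannot do raises Unreachable and nothing moves.
- close_job(): hands the job in, once; it reports no verdict.
The state is a dict: "t": time; "joint_pos": joint angles; "joint_velocities": joint speeds; "joint_efforts": joint torques, N m; "position": TCP position; "eef_rot": TCP orientation; "force": force on the tool from outside, world axes, zero at the start; "moment": the same for the moment, N m; "width": opening from 0.0 (shut) to 1.0 (fully open).
Only numpy, scipy, OpenCV 4.12 (cv2) and the standard library are available. Lean on these libraries where they do the work, as an engineer would, in place of code of your own. Each camera call takes 0.05 s, during which the arm holds its last target. There are 200 camera calls.

## Working session

There is one attempt and no reset: what is moved stays moved. The work goes in short steps, each a Python script; the robot and the scene stay as the last script left them, time stands still between calls to the robot, and variables do not carry over. Pictures are saved under pics/ and viewed, about 8 in all and at most 12, crops included, and the job is handed in when it is done.

```bash
ls; mkdir -p pics; cat > h.py <<'E'
import numpy as np, cv2
from cell import *
def snap(name,fn=None):
    c=read_camera(name)
    if fn: cv2.imwrite('pics/'+fn,c['pixels'][:,:,::-1])
    return c
def cloud(c):
    """world points of every pixel, from depth (420x560x3, nan where none)"""
    R=np.array(c['attitude']);
    u,v=np.meshgrid(np.arange(560),np.arange(420))
    K=np.array([[c['fx'],0,c['cx']],[0,c['fy'],c['cy']],[0,0,1.]])
    p=np.stack([u,v],-1).reshape(-1,1,2).astype(np.float64)
    s=cv2.undistortPoints(p,K,np.array([c['k1'],0,0,0.])).reshape(420,560,2)
    z=c['z_map'].astype(float)[...,None]; z=np.where(z>0,z,np.nan)
    P=np.concatenate([s*z,z],-1)
    return P@R.T+np.array(c['eye'])
E
python3 - <<'E'
from h import *
for n in('top','side'):
    c=snap(n,n+'0.png'); print(n,c['eye'],np.round(c['attitude'],3).tolist(),c['fx'],c['cx'],c['cy'],c['k1'])
    np.savez(n+'0.npz',P=cloud(c),im=c['pixels'])
print(observe())
E
```

```text
pics
top [ 274.18690076   -2.0391212  1732.990061  ] [[-0.017, -0.989, 0.145], [-1.0, 0.016, -0.005], [0.003, -0.145, -0.989]] 511.1354740342704 281.1691198136623 212.56397351530362 -0.09036809791169094
side [ 139.51857925 1176.03683013  749.34113057] [[-0.958, -0.149, 0.243], [-0.285, 0.464, -0.839], [0.012, -0.873, -0.487]] 529.5372287426019 276.7531483636661 205.6157621615407 -0.11576051810006562
{'t': 0.1, 'joint_pos': array([-75.28283848,  26.89195197,  -2.78391362,  87.86449972,
         1.38157854,  65.3755993 ,  -4.71656795]), 'joint_velocities': array([-0.11755874, -0.10398605,  0.03624093, -0.21433315,  0.0086812 ,
        0.0350862 , -0.04623619]), 'joint_efforts': array([ 9.21129140e-04, -5.09167778e+01, -8.08275933e-02, -2.36830187e+01,
       -6.14346843e-02,  3.44429794e-02,  6.03305625e-05]), 'position': array([190.12243214, 647.12876497, 221.63056641]), 'eef_rot': array([[-9.59449131e-01,  2.81881527e-01, -4.13158968e-04],
       [ 2.81881820e-01,  9.59447683e-01, -1.66830927e-03],
       [-7.38611505e-05, -1.71711988e-03, -9.99998523e-01]]), 'force': array([-0.43184276,  0.7092642 ,  0.41514698]), 'moment': array([ 0.0352309 , -0.012931  , -0.04312917]), 'width': 1.002478514071397}
```

View pics/top0.png

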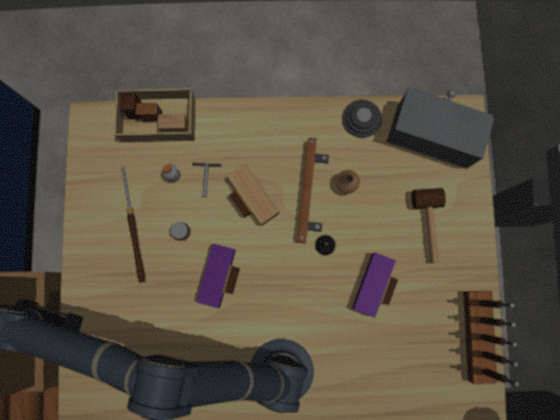

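View pics/side0.png

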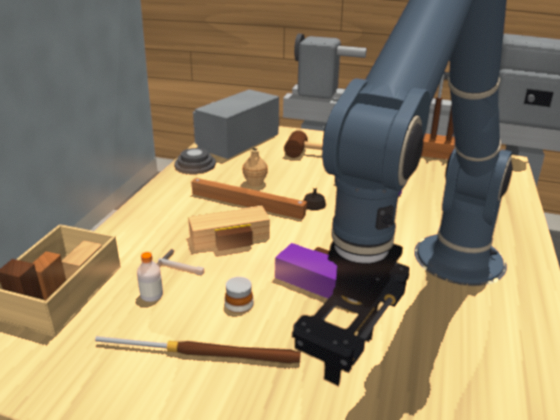

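Candidates for the blank are the pale block with a dark glue block at top (252,194) / side (229,228), the purple look-alikes at top (216,275) and (375,285), and a pale piece in the box at (172,122). I choose (252,194). The fence is at top (307,190). Next I measure poses from the depth image and check the choice in a crop.

```bash
cat >> h.py <<'E'
def rect(P,u0,u1,v0,v1,z0,z1):
    """min-area rect of the top-surface points in a pixel window"""
    Q=P[v0:v1,u0:u1].reshape(-1,3); Q=Q[(Q[:,2]>z0)&(Q[:,2]<z1)]
    (x,y),(w,h),a=cv2.minAreaRect(Q[:,:2].astype(np.float32))
    if w<h: w,h,a=h,w,a+90          # a = direction of the long side
    return np.array([x,y]),w,h,((a+90)%180)-90,len(Q),np.median(Q[:,2])
E
python3 - <<'E'
from h import *
d=np.load('top0.npz'); P=d['P']; im=d['im']
print('bench z',np.nanmedian(P[240:260,130:290,2][P[240:260,130:290,2]<15]))
print('blank',rect(P,222,285,160,228,55,66))
print('fence',rect(P,285,322,130,250,38,52))
for n,w in dict(wax=(165,192,218,243,40,70),key=(188,224,155,200,8,25),bottle=(157,184,158,185,60,125),vase=(328,365,165,198,40,130),pad=(312,340,232,258,15,70),purple=(190,245,240,310,45,75),gouge=(115,150,160,290,12,40)).items():
    try: print(n,rect(P,*w))
    except Exception as e: print(n,e)
cv2.imwrite('pics/crop.png',cv2.resize(im[130:260,150:340,::-1],None,fx=4,fy=4,interpolation=cv2.INTER_CUBIC))
E
```

```text
bench z -0.12160722011503822
blank (array([577.34973145,  93.96550751]), 201.16336059570312, 104.39431762695312, 34.437068939208984, 1151, np.float64(59.826882758214424))
fence (array([ 598.41552734, -100.22747803]), 363.147705078125, 72.91873931884766, 0.5693594217300415, 854, np.float64(44.88236273314362))
wax (array([467.11172485, 330.75085449]), 55.629886627197266, 54.22882080078125, 46.33512878417969, 237, np.float64(54.98009596783436))
key (array([649.35687256, 246.17956543]), 144.91246032714844, 120.0185546875, 2.852919340133667, 221, np.float64(12.980760158056455))
bottle (array([663.00445557, 361.14611816]), 47.88552474975586, 46.62897491455078, 2.2552623748779297, 186, np.float64(81.04088919493506))
vase (array([ 623.47503662, -235.91061401]), 77.9548110961914, 77.57998657226562, -20.20947265625, 435, np.float64(73.26288168101905))
pad (array([ 413.9303894 , -158.62953186]), 64.70861053466797, 63.69230651855469, 1.1482349634170532, 296, np.float64(27.589051371230653))
purple (array([311.5791626 , 193.01948547]), 201.29983520507812, 106.26538848876953, -15.883155822753906, 1695, np.float64(59.08729868801356))
gouge (array([497.51916504, 494.05557251]), 404.0767517089844, 40.67702102661133, 11.811263084411621, 683, np.float64(22.3583495817079))
```

View pics/crop.png

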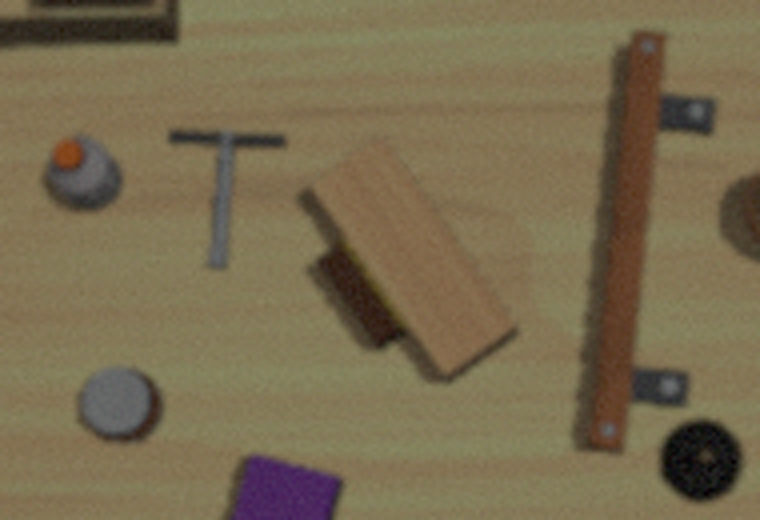

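The crop shows the pale blank with the dark glue block on its left side, crop (360,300), and the fence at crop (625,240). That confirms the choice. The rectangles picked up glue-block and feet pixels, so I'll refine with colour masks.

```bash
cat >> h.py <<'E'
def colrect(c,win,lo,hi,zp,P):
    """largest HSV blob in a pixel window, its contour cast on plane z=zp, min-area rect there"""
    u0,u1,v0,v1=win
    hsv=cv2.cvtColor(cv2.GaussianBlur(c['pixels'],(3,3),0),cv2.COLOR_RGB2HSV)[v0:v1,u0:u1]
    m=cv2.inRange(hsv,lo,hi)&(np.abs(P[v0:v1,u0:u1,2]-zp)<9).astype(np.uint8)*255
    m=cv2.morphologyEx(cv2.morphologyEx(m,cv2.MORPH_CLOSE,np.ones((3,3))),cv2.MORPH_OPEN,np.ones((3,3)))
    k=max(cv2.findContours(m,0,1)[0],key=cv2.contourArea).astype(float).reshape(-1,1,2)+[u0,v0]
    K=np.array([[c['fx'],0,c['cx']],[0,c['fy'],c['cy']],[0,0,1.]])
    s=cv2.undistortPoints(k,K,np.array([c['k1'],0,0,0.])).reshape(-1,2)
    r=np.c_[s,np.ones(len(s))]@np.array(c['attitude']).T; e=np.array(c['eye'])
    Q=(e+r*((zp-e[2])/r[:,2])[:,None])[:,:2]
    (x,y),(w,h),a=cv2.minAreaRect(Q.astype(np.float32))
    if w<h: w,h,a=h,w,a+90
    return np.array([x,y]),w,h,((a+90)%180)-90
E
python3 - <<'E'
from h import *
c=snap('top'); P=cloud(c)
hsv=cv2.cvtColor(cv2.GaussianBlur(c['pixels'],(3,3),0),cv2.COLOR_RGB2HSV)
print('hsv blank',hsv[185,250],hsv[205,262],'glue',hsv[205,240],'fence',hsv[190,307],hsv[160,310],hsv[225,303],'bench',hsv[220,280])
for lo in (60,80,100): print('blank',colrect(c,(215,290,155,235),(5,30,lo),(25,150,255),60,P))
for s in (120,140,160): print('fence',colrect(c,(285,325,130,252),(0,s,40),(14,255,255),45,P))
E
```

```text
hsv blank [ 16 107 131] [ 16 110 130] glue [ 10 135  53] fence [ 12 149  99] [ 13 147  99] [ 12 148  95] bench [ 22  89 132]
blank (array([582.09552002,  85.55455017]), 201.57411193847656, 85.08837890625, 34.470008850097656)
blank (array([583.55828857,  83.42376709]), 201.57411193847656, 79.91922760009766, 34.470008850097656)
blank (array([585.5222168 ,  82.96921539]), 198.85044860839844, 76.94671630859375, 34.470008850097656)
fence (array([599.74328613, -98.39611816]), 315.9637756347656, 28.078996658325195, -7.3007659912109375)
fence (array([599.70898438, -97.87446594]), 308.3141784667969, 23.974531173706055, -7.0412139892578125)Traceback (most recent call last):
  File "<stdin>", line 6, in <module>
  File "h.py", line 29, in colrect
    k=max(cv2.findContours(m,0,1)[0],key=cv2.contourArea).astype(float).reshape(-1,1,2)+[u0,v0]
      ~~~^^^^^^^^^^^^^^^^^^^^^^^^^^^^^^^^^^^^^^^^^^^^^^^^
ValueError: max() iterable argument is empty
```

```bash
cat >> h.py <<'E'
FC=np.array([599.7,-98.1]); FA=np.radians(-7.2)
def rot2(a): return np.array([[np.cos(a),-np.sin(a)],[np.sin(a),np.cos(a)]])
FR=rot2(FA)                      # fence x,y axes as columns (fence y along world angle FA+90 -> see tofence)
def axes(a):                     # a = world angle of the y axis (long side); columns x,y
    return np.array([[np.sin(a),np.cos(a)],[-np.cos(a),np.sin(a)]])
def tofence(p): return axes(FA).T@(np.asarray(p)-FC)
def tool(a):                     # tool down, jaws along the blank's x, -push direction
    y=np.array([-np.sin(a),np.cos(a),0]); z=np.array([0,0,-1.]); return np.column_stack([np.cross(y,z),y,z])
HALF=15; LEV=72
def tip(c,a,s,back,lev=LEV): # tool place on the -x face at end s (+1/-1), standing back
    return c+axes(a)@np.array([-37.5-HALF-back,s*lev])
def p3(p,z): return [p[0],p[1],z]
def fpush(a):                    # resisting force along the push direction
    return -float(np.dot(observe()['force'][:2],axes(a)[:,0]))
def enter(c,a,s,v=250,back=25):
    move_linear(p3(tip(c,a,s,back),95),tool(a),v=v); move_linear(p3(tip(c,a,s,back),12),v=v)
    print('entered, f0',round(fpush(a),1))
def swing(c,a,s,deg,piv=50,step=8,v=70,fmax=25):
    """push end s so the blank turns by deg (towards the fence) about its point y=-s*piv; returns the guess"""
    pv=c+axes(a)@np.array([0,-s*piv]); f0=fpush(a)
    move_linear(p3(tip(c,a,s,1),12),v=60)
    n=int(np.ceil(deg/step)); a0=a; fs=[]
    for i in range(1,n+1):
        a=a0-s*np.radians(deg)*i/n; c=pv-axes(a)@np.array([0,-s*piv])
        move_linear(p3(tip(c,a,s,0),12),tool(a),v=v); f=fpush(a)-f0; fs.append(round(f,1))
        if f>fmax: break
    print('forces',fs,'t',round(observe()['t'],1),'guess',c.round(0),np.degrees(a-FA).round(1)); return c,a
def leave(c,a,s):
    move_linear(p3(tip(c,a,s,25),12),v=150); move_linear(p3(tip(c,a,s,25),95),v=250)
def find(fn=None):
    c=snap('top',fn); P=cloud(c)
    P[...,2]=np.where((P[...,0]>380)&(P[...,0]<800)&(P[...,1]<260)&(P[...,1]>-100),P[...,2],-999)
    x,w,h,d=colrect(c,(200,320,120,260),(5,30,90),(25,160,255),60,P)
    f=tofence(x); print('blank',x.round(1),round(w),round(h),'fence frame',f.round(1),'turn',round(d-np.degrees(FA),1)); return x,np.radians(d)
E
python3 - <<'E'
from h import *
c,a=find()
for s,aa in((1,a),(1,FA-.44),(-1,FA-.44),(-1,FA+.44)):
    for z in (12,200):
        q=inverse_kinematics(p3(tip(c,aa,s,25),z),tool(aa)); print(s,z,None if q is None else np.round(q))
E
```

```text
blank [584.3  83.1] 201 79 fence frame [-177.8  -38. ] turn 41.7
1 12 [-18.  36.  -4. 104.   4.  40. 100.]
1 200 [-23.  24.   2.  96.  -1.  60. 104.]
1 12 [-22.  42.  14.  95. -13.  45.  56.]
1 200 [-28.  31.  23.  87. -13.  64.  55.]
-1 12 [-31.  34.  12. 109. -11.  38.  45.]
-1 200 [-35.  21.  17. 101.  -7.  59.  42.]
-1 12 [-21.  28.   2. 120.  -1.  31.  89.]
-1 200 [-30.  13.  11. 112.  -3.  56.  91.]
```

```bash
python3 - <<'E'
from h import *
c,a=find()
set_gripper(0.0)
print(observe()['width'])
reach(p3(tip(c,a,1,40),190),tool(a)); print('t',observe()['t'])
enter(c,a,1)
c,a=swing(c,a,1,40)
leave(c,a,1)
c,a=find('t1.png'); snap('side','s1.png'); print(observe()['t'])
E
```

```text
blank [584.1  83.4] 201 79 fence frame [-178.1  -38.2] turn 41.7
0.003412359709999691
t 3.9333
entered, f0 -0.7
forces [1.7, 0.8, -0.0, 0.4, 0.5] t 7.6 guess [593.  50.] 1.7
blank [597.4  45.4] 200 76 fence frame [-142.   -20.3] turn 2.5
8.4917
```

```bash
python3 - <<'E'
from h import *
c,a=find()
enter(c,a,1,back=15); c,a=swing(c,a,1,24); leave(c,a,1)
c,a=find('t2.png'); snap('side','s2.png'); print(observe()['t'])
import cv2
A=cv2.imread('pics/t2.png')[120:270,180:380]; B=cv2.imread('pics/s2.png')[150:300,150:350]
cv2.imwrite('pics/c2.png',cv2.resize(np.hstack([A,B]),None,fx=2,fy=2))
E
```

```text
blank [597.8  45.2] 199 76 fence frame [-142.   -19.9] turn 2.8
entered, f0 0.6
forces [-0.7, 0.1, -0.6] t 10.9 guess [592.  25.] -21.2
blank [590.1  15. ] 200 66 fence frame [-111.   -23.7] turn -20.9
11.8167
```

View pics/c2.png

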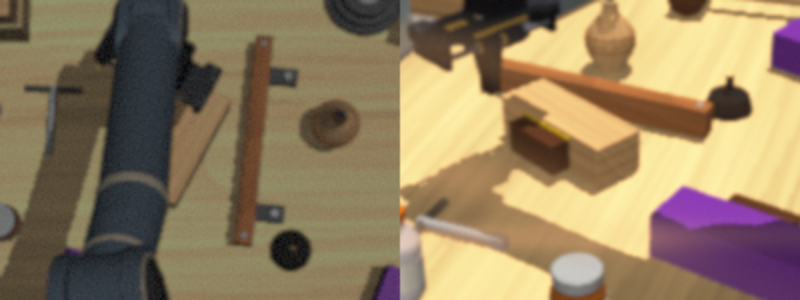

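```bash
cat >> h.py <<'E'
_find=find
def find(fn=None):
    """as before, but anchored on the +x (visible, unoccluded) face"""
    c=snap('top',fn); P=cloud(c)
    P[...,2]=np.where((P[...,0]>380)&(P[...,0]<800)&(P[...,1]<260)&(P[...,1]>-100),P[...,2],-999)
    x,w,h,d=colrect(c,(200,320,120,260),(5,30,90),(25,160,255),60,P); a=np.radians(d)
    x=x+axes(a)[:,0]*(h/2-37.5)
    print('blank',x.round(1),round(w),round(h),'fence frame',tofence(x).round(1),'turn',round(d-np.degrees(FA),1)); return x,a
E
python3 - <<'E'
from h import *
c,a=find()
enter(c,a,-1,back=20); c,a=swing(c,a,-1,34); leave(c,a,-1)
c,a=find('t3.png'); print(observe()['t'])
E
```

```text
blank [593.6  18.7] 199 66 fence frame [-115.1  -20.7] turn -21.9
entered, f0 0.6
forces [-0.3, -0.4, -0.6, 0.1, 0.4] t 15.4 guess [587. -10.] 12.1
blank [582.8 -13.2] 200 74 fence frame [-82.1 -27.4] turn 12.5
16.2667
```

```bash
python3 - <<'E'
from h import *
c,a=find()
enter(c,a,1,back=20); c,a=swing(c,a,1,18); leave(c,a,1)
c,a=find('t4.png'); print(observe()['t'])
E
```

```text
blank [582.8 -13.2] 200 75 fence frame [-82.1 -27.4] turn 12.5
entered, f0 -0.3
forces [-0.5, 0.3, -0.5] t 19.0 guess [582. -29.] -5.5
blank [582.9 -32.1] 201 68 fence frame [-63.3 -24.9] turn -6.4
19.8833
```

```bash
cat >> h.py <<'E'
def press(c,a,s,fmax=12,step=1.5,nmax=14):
    f0=fpush(FA); n=axes(FA)[:,0]; p=np.array(observe()['position'][:2]); fs=[]
    for i in range(1,nmax+1):
        move_linear(p3(p+n*step*i,12),v=40); f=fpush(FA); fs.append(round(f,1))
        if f>fmax: break
    q=observe()['position'][:2]; print('press',fs,'tool fence x',tofence(q).round(1)); return i
E
python3 - <<'E'
from h import *
c,a=find()
enter(c,a,-1,back=20); c,a=swing(c,a,-1,5.5,piv=70,fmax=10); press(c,a,-1)
q=np.array(observe()['position'][:2]); n=axes(FA)[:,0]
move_linear(p3(q-n*25,12),v=150); move_linear(p3(q-n*25,95),v=250)
c,a=find('t5.png'); print(observe()['t'])
E
```

```text
blank [583.1 -32.2] 201 68 fence frame [-63.3 -24.7] turn -6.4
entered, f0 -0.2
forces [-0.1] t 22.0 guess [582. -39.] -0.9
press [2.6, 5.8, 7.7, 10.1, 12.4] tool fence x [-107.2  -96.6]
blank [583.4 -41.5] 197 78 fence frame [-54.1 -23.3] turn 1.7
24.1083
```

```bash
python3 - <<'E'
from h import *
c,a=find(); n=axes(FA)[:,0]
for s in (1,-1):
    enter(c,FA,s,back=15); move_linear(p3(tip(c,FA,s,3),12),v=60); press(c,FA,s,fmax=18)
    q=np.array(observe()['position'][:2])
    move_linear(p3(q-n*25,12),v=150); move_linear(p3(q-n*25,95),v=250)
    c,a=find()
reach([420,330,260],tool(FA))
c,a=find('t6.png'); d=snap('side','s6.png'); print(observe()['t'])
A=cv2.imread('pics/t6.png')[120:270,200:400]; B=cv2.imread('pics/s6.png')[130:280,150:350]
cv2.imwrite('pics/c6.png',cv2.resize(np.hstack([A,B]),None,fx=2,fy=2,interpolation=cv2.INTER_CUBIC))
E
```

```text
blank [583.  -44.8] 199 79 fence frame [-50.7 -23.2] turn 4.1
entered, f0 0.1
press [4.7, 6.8, 10.0, 10.6, 13.1, 15.6, 18.3] tool fence x [-106.4   50.4]
blank [579.9 -44.4] 200 68 fence frame [-50.8 -26.4] turn 0.5
entered, f0 0.3
press [5.1, 7.7, 10.2, 13.8, 16.3, 20.4] tool fence x [-106.3  -96.8]
blank [581.2 -50.6] 203 80 fence frame [-44.8 -24.3] turn 5.8
blank [580.7 -48.2] 201 84 fence frame [-47.1 -25.1] turn 1.0
33.7833
```

View pics/c6.png

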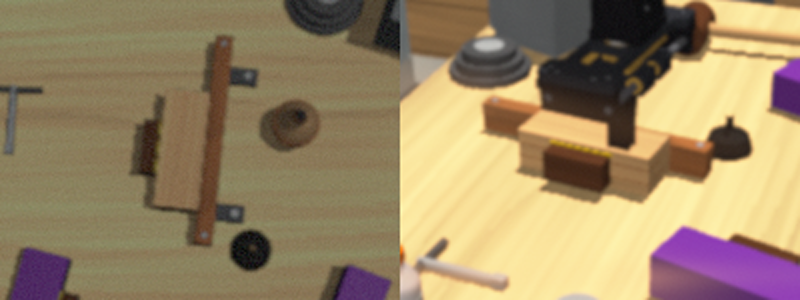

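The top view shows the blank flush along the fence, with its ends at crop (185,90) and (175,208), inside the fence ends at (223,40) and (203,242). The bystanders look undisturbed. The vision angle is noisy where blank and fence colours merge, so I'll probe both ends by touch.

```bash
python3 - <<'E'
from h import *
n=axes(FA)[:,0]; c=FC+axes(FA)@np.array([-53.5,-25]); a=FA
reach(p3(tip(c,a,1,40),150),tool(a))
for s in (-1,1):
    enter(c,a,s,back=15)
    p=tip(c,a,s,0)
    for k in range(-4,9):
        move_linear(p3(p+n*k,12),v=40); o=observe(); f=fpush(FA)
        if k%2==0 or f>12: print(s,k,round(f,1),tofence(o['position'][:2]).round(2)[0])
        if f>12: break
    q=np.array(o['position'][:2]); move_linear(p3(q-n*25,12),v=150); move_linear(p3(q-n*25,95),v=250)
reach([420,330,260],tool(FA)); dwell(.3)
d=snap('top','t7.png'); np.savez('top7.npz',P=cloud(d)); print(observe()['t'])
P=cloud(d); P0=np.load('top0.npz')['P']
for nm,w in dict(wax=(165,192,218,243,40,70),key=(188,224,155,200,8,25),bottle=(157,184,158,185,60,125),vase=(328,365,165,198,40,130),pad=(312,340,232,258,15,70)).items():
    print(nm,(rect(P,*w)[0]-rect(P0,*w)[0]).round(1))
im=cv2.imread('pics/t7.png')[150:230,250:330]; cv2.imwrite('pics/c7.png',cv2.resize(im,(560,560),interpolation=cv2.INTER_CUBIC))
E
```

```text
entered, f0 -0.5
-1 -4 0.1 -109.72
-1 -2 0.2 -107.95
-1 0 2.4 -106.67
-1 2 8.3 -106.57
-1 4 10.5 -106.54
-1 5 13.1 -106.53
entered, f0 0.0
1 -4 -0.0 -109.43
1 -2 0.3 -107.9
1 0 0.6 -106.6
1 2 7.3 -106.46
1 4 9.7 -106.53
1 6 12.2 -106.55
46.9
wax [21.3  1. ]
key [5.5 2.3]
bottle [ 1.2 -0.4]
vase [-1.  -0.6]
pad [0.  1.1]
```

View pics/c7.png

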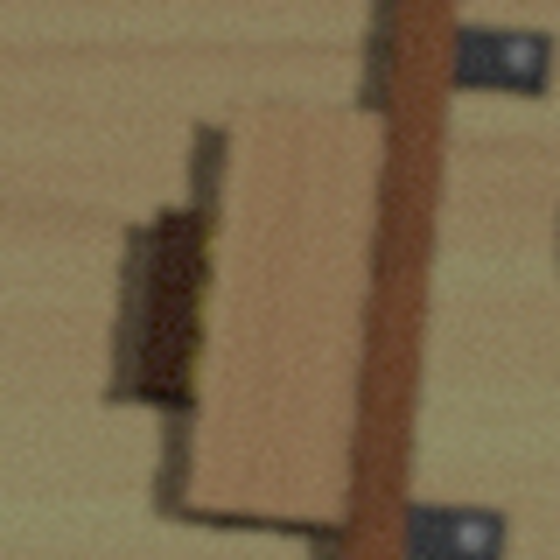

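```bash
python3 - <<'E'
from h import *
reach([190.3,640,222],observe()['eef_rot']); d=snap('top'); P=cloud(d); P0=np.load('top0.npz')['P']
for nm,w in dict(wax=(165,192,218,243,40,70),key=(188,224,155,200,8,25)).items():
    print(nm,(rect(P,*w)[0]-rect(P0,*w)[0]).round(1))
print(observe()['t']); close_job()
E
```

```text
wax [-0.2 -0.3]
key [7.7 1.3]
48.3917
the job is handed in; nothing more can be done
```

The blank's plain side is against the fence along its full length, and I handed the job in at about 48 s. I walked it there with the closed fingers by alternate pushes on the bare wood at each end of the glue-block side, keeping at least 15 mm clear of the glue block by plan.

**Last checks**
- **Contact with the fence:** touch probes of both ends stopped dead at the same fence x, −106.53 and −106.55 mm, with the force rising to 12–13 N. The blank is therefore square and seated against the fence. The last top picture shows no visible gap, and the blank's centre is at about fence y = −25 mm, so both ends are well inside the fence.
- **Bystanders:** the wax jar, bottle, vase and sanding pad read within about 1.5 mm of where they started. The wax jar first read 21 mm off, most likely because the arm hid part of it. With the arm away it read 0.4 mm.
- **Not measured:** I did not measure the gouge or mallet at the end, but the arm never went low near them.

**Checks that disagreed**
- **Vision angle:** once the blank touched the fence, the colour-mask angle ranged from 0.5 to 5.8° because the two woods merge in colour and the arm hid part of the blank. I relied on the touch probes instead.
- **Chuck key:** its height-based rectangle read 5–8 mm off. That is probably depth noise on a thin, low object, since the tool never worked at low height near it, but I did not settle it. It is within the 20 mm limit either way.

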